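Change over the demagnetiser and hold its run dial

ROBOT

A 6-joint arm with a two-finger parallel gripper is mounted at the origin on a cart in front of the work surface, level with it; the furniture and walls round the work are solid. World frame = base frame: x ahead of the robot, y to its left, z up, the work surface at z = 0. Lengths are in mm, angles in rad, forces in N, time in s.
With the tool pointing down it reaches from about 350 to 775 mm from the base axis. Payload 7.3 kg.
Tool frame: the origin (TCP) lies at the very end of the fingers, on their centre line; the grasp point (between the pads) lies 19 mm behind it; z points along the fingers, y is the line along which they close (so a half turn about z gives the same grasp; the last joint's range is limited). The gripper opens to 92 mm and grips with 3 to 60 N. Pads are 19 mm wide; open, the fingers measure 130 mm over their backs; the gripper's body (75 mm by 190 mm) begins 47 mm behind the grasp point.
Start: joints at [1.023, 0.342, 1.524, -0, 1.275, -0.146], TCP at [205.302, 483.214, 226.741] pointing down, gripper open.
Joint ranges: [-2.53, 2.53], [-0.77, 2.02], [0.04, 2.7], [-1, 4.14], [0.28, 2.66], [-3.11, 3.11]. Speed limits (rad/s): [2.57, 2.57, 3.14, 3.14, 3.14, 3.14].

INTERFACE

Orientations are given as [roll, pitch, yaw] about the fixed x, y, z axes, in that order (R = Rz(yaw) Ry(pitch) Rx(roll)).
In Python, from plant import bot gives the robot as it stands.
- The arm moves only by the tool jog_arm, never from a script. Its argument "targets" is a list of rows, each an object with "xyz": the shift along the tool's x, y, z as a fraction of full scale, a list of three; "spin": the turn about the tool's z as a fraction of full scale. In form: [{"xyz": [x, y, z], "spin": spin}, ...]. A call has exactly 10 rows; each row shifts and turns the commanded pose from where the row before left it, along the tool's axes as they then stand; what a row does not reach is not made up. Full scale, the value 1, is 80 mm for a shift and 0.1 rad for a turn. A row lasts 1/8 s, in which the tool goes at most 62.5 mm and 10.7 degrees, less where a joint would pass 70% of its speed; a pose out of reach is approached as far as the arm can. A call with a number of a shift or a turn outside -1 to 1 is refused whole. A call with a gripper value outside its range is refused whole. "gripper" is the opening in per cent of the stroke, from 0 (shut) to 100 (fully open), set as the call begins (left out, the last holds). The fingers move at their own pace and stop on an object; the grip force is fixed at half the most. Time passes only in rows, so rows that do not move let the fingers close, or fill a call up. It gives the time, the measured TCP pose, the force, the opening and the grip force at its end, in the units of the state.
- bot.get_obs(): the state, without advancing time (a new reading comes with each control period).
- bot.capture(name): name is "side" or "top"; returns the picture (400x640x3 uint8, blue, green, red); there is no depth.
- bot.get_calibration(name): a dict with "vfov" (degrees; the focal length in pixels is half the picture's height over the tangent of half this angle, whatever the lens; pixels are square), "cx", "cy" (the principal point, pixels), "eye" and "rotation" of the camera in the world. Camera axes: x right, y down, z forward; pixel columns grow to the right and rows downward; lengths in mm; the calibration is good to about 2 mm. A picture is of the moment at which its call begins. get_calibration takes no time and is no camera call.
- bot.close_job(): hands the job in; it is judged then, once.
The state is a dict: "time": time; "joint_positions": joint angles; "dq": joint speeds; "tau": joint torques, N m; "tool_pos": TCP position; "tcp_rot": TCP orientation; "contact_force": force on the tool from outside, world axes, zero at the start; "moment": the same for the moment, N m; "grip_width": finger opening in mm; "finger_force": force on a finger pad.
Only numpy, scipy, OpenCV 4.12 (cv2) and the standard library are available. Lean on these libraries where they do the work, as an engineer would, in place of code of your own. Each camera call takes 0.05 s, during which the arm holds its last target. There are 200 camera calls.

TASK

Swap the two steel parts on the bench demagnetiser, so that each stands upright in the nest where the other one was. Then push the finger post of its spring-return dial round clockwise, past the first two clicks to the third (post and pointer at the group of three dots), and finish while holding it there: the dial must not run on to its end stop nor be let go. Leave the things on the desk behind the unit where they are.

Things in the scene. Friction and masses are not known exactly. Their poses are not given: they have to be found in the camera images.
- demagnetiser: Fixed bench unit: low grey box, aluminium deck 35 mm above the desk, 150 (x) by 370 mm (y). Origin at desk height, midway front to back; the box spans y = -155 to +215 mm. x points away from the robot, y left along the deck, z up; turned by up to 0.35 rad. The deck between the nests (y = -20 mm) is bare, as is the desk in front. Apart from the parts nothing on it is higher than 87 mm over the desk.
- right_nest (a point): Centre of the floor (at deck height) of the right nest, a round steel ring on the deck, inner diameter 46, outer 56, only 4 mm high; at (0, -105, 35) mm in the unit's frame. A part stands loosely on the deck inside the ring; fingertips must stay above the ring's 4 mm.
- left_nest (a point): The same for the left nest, at (0, 65, 35) mm in the unit's frame.
- shaft_mid (a point): Centre of the loose steel stepped shaft, which stands on end: largest diameter 21 mm (pinch it as a plain 21 mm cylinder), 73 mm tall, 0.15 kg (+-25 %); the point is half-way up, z along its axis. It starts in one of the two nests, either one.
- knob_mid (a point): Centre of the loose round steel knob (a plain low drum), 36 mm across, 22 mm high, 0.09 kg (+-25 %); the point is half-way up (11 mm above its foot), z up. It starts in the other nest. Take it with the fingertips 6 to 8 mm above the deck, so that they clear the ring.
- run_dial (a joint): Dial angle in rad: 0 at home, growing clockwise from above. Clicks at 0.44 (one dot on the deck by the dial), 0.87 (two dots), 1.31 (three dots); end stop 1.68. When let go a spring drives it home from anywhere: at the post about 3.3 N at home, 5.5 N at the third click. A small ramp some 0.15 rad before each click adds 1 to 2 N.
- dial_axis (a point): Point on the dial's vertical axis at the top of its round black plate (94 mm across, top 12 mm above the deck), at (12, 152, 47) mm in the unit's frame.
- finger_post: Aluminium finger post, a sleeve free to spin on its pin, upright on the dial plate, 36 mm from the dial's axis: round, 13 mm thick (16 at the foot, 15 at the head), 40 mm tall; origin at its middle, 32 mm above the deck. At home at bearing 217.5 deg in the unit's frame (counter-clockwise from its x), front right; at the third click 142.5 deg, front left. Pinch it from above or push its right side.
- flange_part: Bystander on the desk behind the unit: turned steel flange with hub, 58 mm across, 30 mm high; origin at its underside.
- bushing_a: Bystander on the desk behind the unit: brass bushing 34 mm across, 26 mm high; origin at its underside.
- loupe: Bystander on the desk behind the unit: black eye loupe 35 mm across, 40 mm high; origin at its underside.
Things that resemble listed ones, but are neither listed nor needed, are in the scene too. Leave any blue or orange look-alike of the part that bears knob_mid alone.

How it is judged (in metres and radians):
On the way, in this order (a step that is already met when the one before it is completed fails the run):
1. the two parts have changed places, both upright in the nests, with the dial still at home (((horizontal distance between shaft_mid and left_nest below 0.014 m and angle between each of shaft_mid, knob_mid's own z axis and vertical below 0.12 rad and z of shaft_mid in the frame of left_nest between 0.0325 and 0.0395 m and horizontal distance between knob_mid and right_nest below 0.014 m and z of knob_mid in the frame of right_nest between 0.007 and 0.014 m) or (horizontal distance between shaft_mid and right_nest below 0.014 m and angle between each of shaft_mid, knob_mid's own z axis and vertical below 0.12 rad and z of shaft_mid in the frame of right_nest between 0.0325 and 0.0395 m and horizontal distance between knob_mid and left_nest below 0.014 m and z of knob_mid in the frame of left_nest between 0.007 and 0.014 m)) and distance of each of shaft_mid, knob_mid from where it was at the start of the episode above 0.12 m and value of joint run_dial below 0.15 rad), for 0.2 s.
2. the dial is turned past its second click (value of joint run_dial above 0.95 rad), for 0.05 s.
At the end, for the whole second after the job is handed in: Each part stands upright (within 0.12 rad) on the deck inside the nest where the other part started, its axis within 14 mm of the nest's centre; the fingers hold the post (over 0.8 N) so that the dial rests at the third click, 1.31 rad +- 0.15, without moving (((horizontal distance between shaft_mid and left_nest below 0.014 m and angle between each of shaft_mid, knob_mid's own z axis and vertical below 0.12 rad and z of shaft_mid in the frame of left_nest between 0.0325 and 0.0395 m and horizontal distance between knob_mid and right_nest below 0.014 m and z of knob_mid in the frame of right_nest between 0.007 and 0.014 m) or (horizontal distance between shaft_mid and right_nest below 0.014 m and angle between each of shaft_mid, knob_mid's own z axis and vertical below 0.12 rad and z of shaft_mid in the frame of right_nest between 0.0325 and 0.0395 m and horizontal distance between knob_mid and left_nest below 0.014 m and z of knob_mid in the frame of left_nest between 0.007 and 0.014 m)) and distance of each of shaft_mid, knob_mid from where it was at the start of the episode above 0.12 m and value of joint run_dial between 1.16 and 1.46 rad and velocity of joint run_dial between -0.15 and 0.15 rad/s and contact force between the fingers and finger_post above 0.8 N); the arm keeps its last pose, push and grip.
It fails at once if a bystander behind the unit was moved by more than 25 mm (distance of any of flange_part, bushing_a, loupe from where it was at the start of the episode above 0.025 m).
It also fails if it takes over 67 s, if anything falls off the work surface, if the arm or the gripper's body presses on something with over 40 N, if the wrist force passes 120 N, or if a joint passes its speed limit or range.

## Working session

There is one attempt and no reset: what is moved stays moved. The work goes in short steps, Python scripts to look and compute and a tool call to move; the robot and the scene stay as the last step left them, time stands still between calls to the robot, and variables do not carry over. Pictures are saved under pics/ and viewed, at most 10 in all, crops included, and the job is handed in when it is done.

Besides the shell and the picture viewer there is one more tool, called after "Emit:" in YAML: its name, and indented under it one key for each argument. jog_arm: Moves the arm, as the interface text tells. Shift numbers are shares of 80 mm and turn numbers shares of 0.1 rad, none past 1 either way. Its arguments: {"type":"object","properties":{"targets":{"type":"array","items":{"type":"object","properties":{"xyz":{"type":"array","items":{"type":"number"}},"spin":{"type":"number"}}}},"gripper":{"type":"number"}},"required":["targets"]}

```bash
mkdir -p pics; python3 - <<'E'
from plant import bot
import cv2
for n in("side","top"):
    c=bot.get_calibration(n);print(n,c);cv2.imwrite(f"pics/{n}0.png",bot.capture(n))
print(bot.get_obs())
E
```

```text
side {'vfov': 44.77688626294504, 'cx': 319.1427373349726, 'cy': 196.01211004750934, 'eye': array([346.16349071, 813.81148637, 585.42900102]), 'rotation': array([-2.21249901, -0.01498482, -2.74212597])}
top {'vfov': 57.260666504390706, 'cx': 325.5445107067179, 'cy': 202.2465048135771, 'eye': array([456.36978481, 197.48270497, 928.57525406]), 'rotation': array([-2.99181225, -0.02917117, -1.54618766])}
{'time': 0.1, 'joint_positions': array([ 1.02297814e+00,  3.42644271e-01,  1.52489048e+00,  1.33918274e-05,
        1.27543581e+00, -1.45996908e-01]), 'dq': array([-3.63403672e-04, -1.22485851e-03,  8.61793430e-05,  4.74675952e-04,
       -1.24900403e-03,  7.46457978e-04]), 'tau': array([ 2.63617840e-04, -4.32006347e+01, -2.44692850e+01,  7.16845924e-02,
        5.27422631e-02, -5.83876295e-05]), 'tool_pos': array([205.10989205, 482.88451817, 226.12985379]), 'tcp_rot': array([-3.14023127e+00, -2.13127016e-04,  2.73976733e+00]), 'contact_force': array([ 1.05648841, -0.26821824, -0.80718142]), 'moment': array([-0.00139206, -0.01822975,  0.00695687]), 'finger_force': 0.0, 'grip_width': 91.57332641899809}
```

View pics/top0.png

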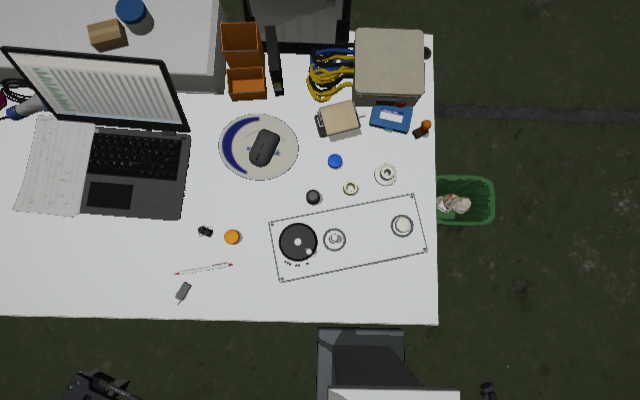

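View pics/side0.png

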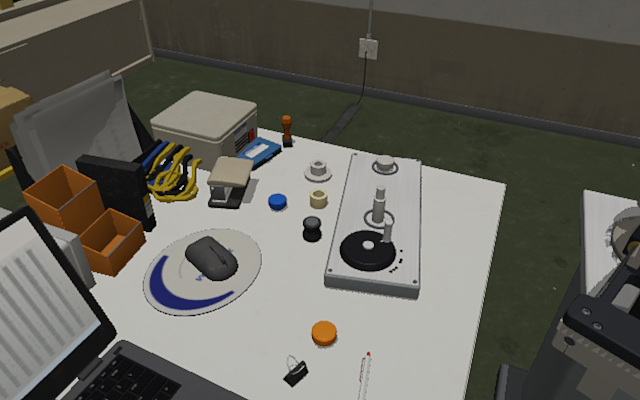

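The top view shows the unit turned slightly, with deck corners near (270,222), (414,195), (427,249) and (281,281). The shaft is in the left nest at about (335,240) and the knob in the right nest at about (402,226). The dial plate is at (298,242). The side view agrees. Next I'll fit the unit's pose and overlay it.

```bash
cat > h.py <<'E'
import numpy as np, cv2
from scipy.spatial.transform import Rotation as R
from scipy.optimize import least_squares
from plant import bot
C={n:bot.get_calibration(n) for n in("side","top")}
def proj(n,P):
    c=C[n];f=200/np.tan(np.radians(c["vfov"])/2)
    q=R.from_euler("xyz",c["rotation"]).inv().apply(np.atleast_2d(P)-c["eye"])
    return q[:,:2]/q[:,2:]*f+[c["cx"],c["cy"]]
def world(p,U):
    U=np.atleast_2d(U).astype(float);c,s=np.cos(p[2]),np.sin(p[2])
    return np.c_[p[0]+c*U[:,0]-s*U[:,1],p[1]+s*U[:,0]+c*U[:,1],U[:,2]]
COR=[[75,215,35],[75,-155,35],[-75,-155,35],[-75,215,35]]
E
python3 - <<'E'
from h import *
px=np.array([[270,222],[414,195],[427,249],[281,281]])
g=lambda p:(proj("top",world(p,COR))-px).ravel()
s=least_squares(g,[450,150,0]);print(s.x,s.fun.round(1))
print(proj("side",world(s.x,COR)).round())
a=np.linspace(0,2*np.pi,90)
out=[]
for n,x0,y0,w,h in(("top",260,185,180,105),("side",310,140,130,160)):
    im=cv2.imread(f"pics/{n}0.png");k=4.4 if n=="top" else 1
    k=4.4 if n=="top" else 3.7
    im=cv2.resize(im[y0:y0+h,x0:x0+w],None,fx=k,fy=k,interpolation=cv2.INTER_CUBIC)
    def dr(U,col):
        q=((proj(n,world(s.x,U))+.5-[x0,y0])*k).astype(int)
        cv2.polylines(im,[q.reshape(-1,1,2)],True,col,1)
    dr(COR,(0,0,255))
    for y in(-105,65): dr(np.c_[28*np.cos(a),y+28*np.sin(a),39+0*a],(0,255,0))
    dr(np.c_[12+47*np.cos(a),152+47*np.sin(a),47+0*a],(255,0,255))
    cv2.imwrite(f"pics/{n}1.png",im)
E
```

```text
[5.16769042e+02 8.66329637e+01 2.25939306e-01] [-1.6 -1.   0.9 -3.1  2.3  2.2 -1.4  1.5]
[[323. 272.]
 [352. 151.]
 [422. 158.]
 [420. 286.]]
```

View pics/top1.png

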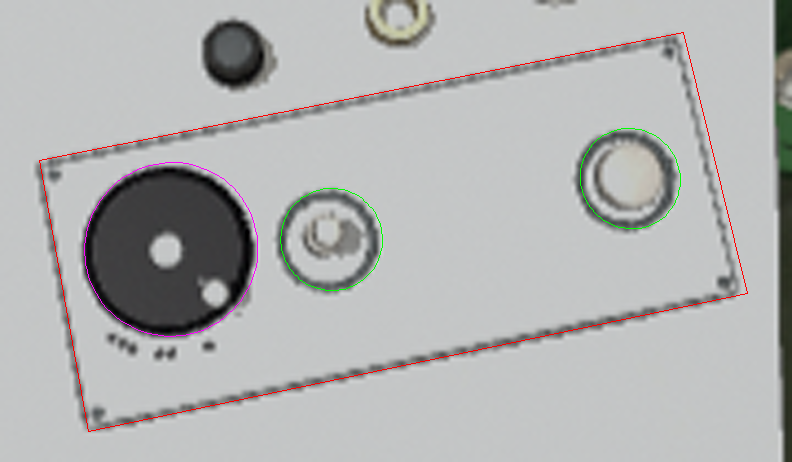

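View pics/side1.png

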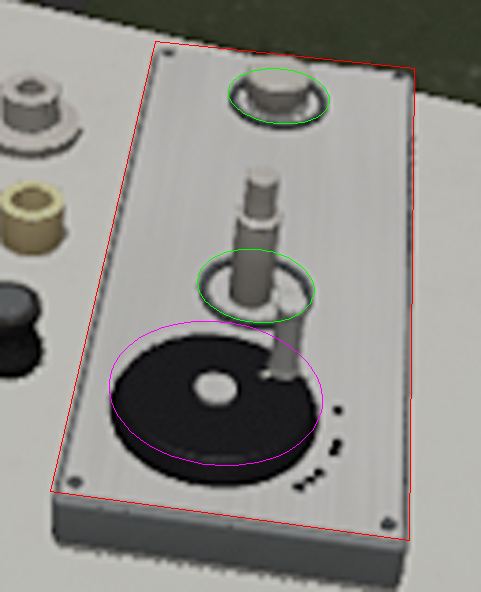

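The red fit is about 1 % too long at the right end of the top view, and a few pixels off in the side view. That looks like lens or calibration error, so I'll refine with both views.

```bash
cat >> h.py <<'E'
def projc(n,P,d):  # d: eye shift(3), rotvec(3, mrad), k1
    c=C[n];f=200/np.tan(np.radians(c["vfov"])/2)
    q=R.from_euler("xyz",c["rotation"]).inv().apply(np.atleast_2d(P)-c["eye"]-d[:3])
    q=R.from_rotvec(np.array(d[3:6])/1000).apply(q)
    m=q[:,:2]/q[:,2:];r2=(m**2).sum(1,keepdims=True)
    return m*(1+d[6]*r2)*f+[c["cx"],c["cy"]]
E
cat > fit.py <<'E'
from h import *
U=COR+[[0,65,39],[0,-105,39],[12,152,47]]
T=(np.array([[42,160],[678,40],[738,291],[90,428],[328.5,240],[627,179],[169,251]])+.5)/4.4-.5+[260,185]
S=(np.array([[53,495],[157,45],[412,72],[408,541],[256,288],[278,98],[215,397]])+.5)/3.7-.5+[310,140]
def g(v):
    W=world(v[:3],U)
    return np.r_[(projc("top",W,v[3:10])-T).ravel()/.5,(projc("side",W,v[10:17])-S).ravel()/.5,
      v[3:6]/1.5,v[6:9]/2,v[9]/.1,v[10:13]/1.5,v[13:16]/2,v[16]/.1]
s=least_squares(g,np.r_[517,87,.226,np.zeros(14)]);v=s.x;print(v.round(3));print((s.fun[:28]*.5).round(1))
print("sd",np.sqrt(np.diag(np.linalg.inv(s.jac.T@s.jac)))[:3])
np.save("v.npy",v)
for k,u in dict(L=[0,65,35],R=[0,-105,35],ax=[12,152,47],mid=[0,-20,35]).items():print(k,world(v[:3],u).round(1))
# objects: tops
def loc(n,p,z,d):
    return least_squares(lambda q:(projc(n,[[q[0],q[1],z]],d)-p).ravel(),v[:2]).x
t=lambda x,y:np.array([(x+.5)/4.4-.5+260,(y+.5)/4.4-.5+185])
for nm,p,z in(("shaft",(328,233),108),("knob",(629,174),57),("post",(214,293),87)):
    w=loc("top",t(*p),z,v[3:10]);c,sn=np.cos(v[2]),np.sin(v[2]);r=w-v[:2]
    print(nm,w.round(1),"unit",(c*r[0]+sn*r[1]).round(1),(-sn*r[0]+c*r[1]).round(1))
E
python3 fit.py
```

```text
[ 5.1531e+02  8.7567e+01  2.2500e-01 -1.4800e-01  2.7500e-01  7.6900e-01
 -4.0000e-03  4.5500e-01  9.9900e-01 -1.7300e-01  1.4800e-01 -2.7500e-01
  6.8500e-01 -5.3600e-01 -5.9000e-01 -8.0500e-01 -1.0600e-01]
[-0.6  0.4  0.1 -1.1 -0.1  0.3 -0.2  0.2  0.4  0.2 -0.2  0.2  0.4 -0.2
 -0.4 -0.  -0.4 -0.   0.3  0.1 -0.1  0.3  0.1  0.2  0.2  0.3  0.3 -0.9]
sd [1.70202935 1.76638274 0.00220893]
L [[500.8 150.9  35. ]]
R [[538.8 -14.8  35. ]]
ax [[493.  238.4  47. ]]
mid [[519.8  68.1  35. ]]
shaft [501.3 155.9] unit 1.6 69.7
knob [540.4 -12. ] unit 2.2 -102.7
post [469.7 213.3] unit -16.4 132.8
```

The fit is now sub-pixel with a mild barrel distortion. The shaft stands in the left nest and the knob in the right one. With tool yaw 1.796, tool x is unit y and tool y is unit x. Plan: move the knob to the bare middle, the shaft to the right nest, then the knob to the left nest, and finally pinch the post.

Emit:
jog_arm:
  targets:
    - {"xyz": [-0.42,-0.27,0],"spin": 0.944}
    - {"xyz": [-0.45,-0.22,0],"spin": 0.944}
    - {"xyz": [-0.47,-0.17,0],"spin": 0.944}
    - {"xyz": [-0.48,-0.12,0],"spin": 0.944}
    - {"xyz": [-0.49,-0.07,0],"spin": 0.944}
    - {"xyz": [-0.5,-0.03,0],"spin": 0.944}
    - {"xyz": [-0.5,0.02,0],"spin": 0.944}
    - {"xyz": [-0.49,0.07,0],"spin": 0.944}
    - {"xyz": [-0.48,0.12,0],"spin": 0.944}
    - {"xyz": [-0.47,0.17,0],"spin": 0.944}
  gripper: 100

```text
time: 1.35
tool_pos: [443.6, 162.4, 226.5]
tcp_rot: [-3.141, -0.0, 1.793]
contact_force: [0.3, 0.3, -0.1]
grip_width: 92.0
finger_force: 0.0
```

```bash
cat > st.py <<'E'
import sys,numpy as np
from h import bot
v=np.load("v.npy");o=bot.get_obs();c,s=np.cos(v[2]),np.sin(v[2])
d=o["tool_pos"][:2]-v[:2];u=np.array([c*d[0]+s*d[1],-s*d[0]+c*d[1],o["tool_pos"][2]]);y=o["tcp_rot"][2]
print("t",o["time"],"unit",u.round(1),"rot",o["tcp_rot"].round(3),"F",o["contact_force"].round(1),"w",round(o["grip_width"],1),"ff",round(o["finger_force"],1))
if len(sys.argv)>3:
    t=np.array(list(map(float,sys.argv[1:4])));ty=v[2]+np.pi/2+(float(sys.argv[4]) if len(sys.argv)>4 else 0)
    e=t-u;a=y-v[2];w=np.array([np.cos(a)*e[0]+np.sin(a)*e[1],np.sin(a)*e[0]-np.cos(a)*e[1],-e[2]])
    print("tool shift units",(w/80).round(3),"spin units",round((y-ty)/.1,2))
E
python3 st.py 1.5 -103 130
```

```text
t 1.35 unit [-53.2  89.  226.5] rot [-3.141 -0.     1.793] F [ 0.3  0.3 -0.1] w 92.0 ff 0.0
tool shift units [-2.398  0.692  1.206] spin units -0.04
```

Emit:
jog_arm:
  targets:
    - {"xyz": [-0.4,0.1,0],"spin": 0}
    - {"xyz": [-0.4,0.1,0],"spin": 0}
    - {"xyz": [-0.4,0.1,0.1],"spin": 0}
    - {"xyz": [-0.4,0.1,0.2],"spin": 0}
    - {"xyz": [-0.4,0.1,0.3],"spin": 0}
    - {"xyz": [-0.4,0.19,0.3],"spin": 0}
    - {"xyz": [0,0,0.3],"spin": 0}
    - {"xyz": [0,0,0],"spin": 0}
    - {"xyz": [0,0,0],"spin": 0}
    - {"xyz": [0,0,0],"spin": 0}

```text
time: 2.6
tool_pos: [540.2, -11.0, 132.0]
tcp_rot: [3.14, 0.001, 1.796]
contact_force: [0.4, -0.9, -0.0]
grip_width: 91.9
finger_force: 0.0
```

```bash
python3 st.py 1.5 -103 42; python3 - <<'E'
from h import *
a=bot.capture("side");b=bot.capture("top")
a=cv2.resize(a[120:290,280:450],None,fx=2.3,fy=2.3,interpolation=2);b=cv2.resize(b[150:320,260:430],None,fx=2.3,fy=2.3,interpolation=2)
cv2.imwrite("pics/c1.png",np.hstack([a,b]))
E
```

```text
t 2.6 unit [   2.3 -101.6  132. ] rot [3.140e+00 1.000e-03 1.796e+00] F [ 0.4 -0.9 -0. ] w 91.9 ff 0.0
tool shift units [-0.017 -0.01   1.124] spin units 0.0
```

View pics/c1.png

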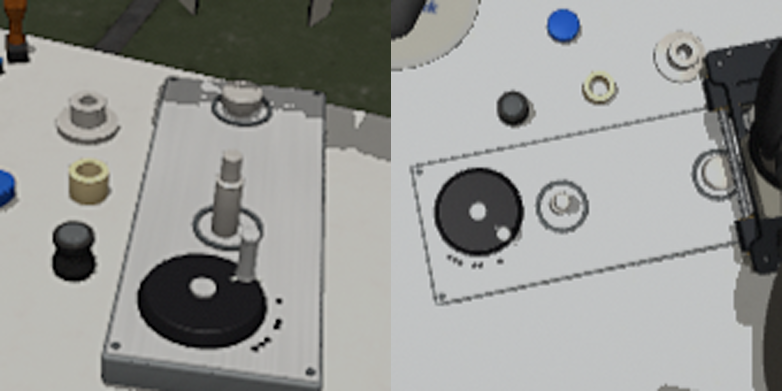

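The gripper is above the right nest with its fingers straddling the knob, and nothing has been disturbed. Descending and gripping.

Emit:
jog_arm:
  targets:
    - {"xyz": [-0.02,-0.01,0.3],"spin": 0}
    - {"xyz": [0,0,0.3],"spin": 0}
    - {"xyz": [0,0,0.25],"spin": 0}
    - {"xyz": [0,0,0.15],"spin": 0}
    - {"xyz": [0,0,0.12],"spin": 0}
    - {"xyz": [0,0,0],"spin": 0}
    - {"xyz": [0,0,0],"spin": 0}
    - {"xyz": [0,0,0],"spin": 0}
    - {"xyz": [0,0,0],"spin": 0}
    - {"xyz": [0,0,0],"spin": 0}

```text
time: 3.95
tool_pos: [539.4, -13.0, 41.3]
tcp_rot: [3.141, 0.0, 1.796]
contact_force: [-0.2, 0.7, 0.2]
grip_width: 91.7
finger_force: 0.0
```

Emit:
jog_arm:
  targets:
    - {"xyz": [0,0,0],"spin": 0}
    - {"xyz": [0,0,0],"spin": 0}
    - {"xyz": [0,0,0],"spin": 0}
    - {"xyz": [0,0,0],"spin": 0}
    - {"xyz": [0,0,0],"spin": 0}
    - {"xyz": [0,0,0],"spin": 0}
    - {"xyz": [0,0,0],"spin": 0}
    - {"xyz": [0,0,0],"spin": 0}
    - {"xyz": [0,0,0],"spin": 0}
    - {"xyz": [0,0,0],"spin": 0}
  gripper: 15

```text
time: 5.2
tool_pos: [539.4, -13.0, 41.2]
tcp_rot: [3.141, 0.0, 1.796]
contact_force: [0.8, -0.5, 1.0]
grip_width: 33.8
finger_force: 30.0
```

```bash
python3 st.py 0 -20 42
```

```text
t 5.2 unit [   1.  -103.4   41.2] rot [3.141 0.    1.796] F [ 0.8 -0.5  1. ] w 33.8 ff 30.0
tool shift units [ 1.043 -0.013 -0.01 ] spin units -0.0
```

The width reads 33.8 mm instead of 36, so the pads may be off-centre. I'll lift and look.

Emit:
jog_arm:
  targets:
    - {"xyz": [0,0,-0.1],"spin": 0}
    - {"xyz": [0,0,-0.2],"spin": 0}
    - {"xyz": [0,0,-0.2],"spin": 0}
    - {"xyz": [0.1,0,-0.1],"spin": 0}
    - {"xyz": [0.2,0,0],"spin": 0}
    - {"xyz": [0.3,0,0],"spin": 0}
    - {"xyz": [0.25,-0.01,0],"spin": 0}
    - {"xyz": [0.19,0,0],"spin": 0}
    - {"xyz": [0,0,0],"spin": 0}
    - {"xyz": [0,0,0],"spin": 0}

```text
time: 6.45
tool_pos: [520.2, 67.7, 89.1]
tcp_rot: [3.141, 0.0, 1.796]
contact_force: [0.1, 0.0, -1.4]
grip_width: 34.4
finger_force: 30.0
```

```bash
python3 st.py 0 -20 42; python3 - <<'E'
from h import *
v=np.load("v.npy");o=bot.get_obs()
a=bot.capture("side")
t=o["tool_pos"];print(projc("side",[t],v[10:17]))
U=np.array([0,0,0])
p=projc("side",[t],v[10:17])[0]
x0,y0=int(p[0])-40,int(p[1])-50
im=cv2.resize(a[y0:y0+100,x0:x0+100],None,fx=5.5,fy=5.5,interpolation=2)
cv2.drawMarker(im,tuple(int(q) for q in (p+.5-[x0,y0])*5.5),(0,0,255),0,12)
cv2.imwrite("pics/c2.png",im)
E
```

```text
t 6.45 unit [  0.3 -20.5  89.1] rot [3.141 0.    1.796] F [ 0.1  0.  -1.4] w 34.4 ff 30.0
tool shift units [ 0.006 -0.004  0.589] spin units -0.0
[[384.49992815 168.28123442]]
```

View pics/c2.png

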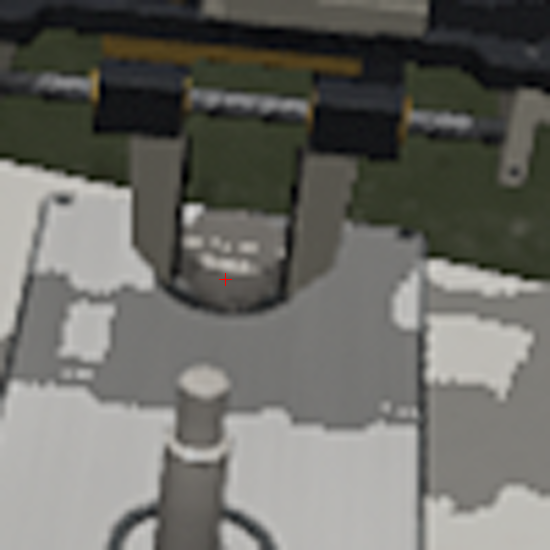

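The knob is held level and centred between the pads. I'll set it down in the middle of the deck.

Emit:
jog_arm:
  targets:
    - {"xyz": [0,0,0.15],"spin": 0}
    - {"xyz": [0,0,0.2],"spin": 0}
    - {"xyz": [0,0,0.13],"spin": 0}
    - {"xyz": [0,0,0.07],"spin": 0}
    - {"xyz": [0,0,0.045],"spin": 0}
    - {"xyz": [0,0,0],"spin": 0}
    - {"xyz": [0,0,0],"spin": 0}
    - {"xyz": [0,0,0],"spin": 0}
    - {"xyz": [0,0,0],"spin": 0}
    - {"xyz": [0,0,0],"spin": 0}

```text
time: 7.75
tool_pos: [520.0, 67.9, 41.6]
tcp_rot: [3.141, -0.0, 1.796]
contact_force: [0.3, -0.3, -0.9]
grip_width: 34.3
finger_force: 30.0
```

Emit:
jog_arm:
  targets:
    - {"xyz": [0,0,0],"spin": 0}
    - {"xyz": [0,0,0],"spin": 0}
    - {"xyz": [0,0,0],"spin": 0}
    - {"xyz": [0,0,0],"spin": 0}
    - {"xyz": [0,0,-0.2],"spin": 0}
    - {"xyz": [0,0,-0.3],"spin": 0}
    - {"xyz": [0,0,-0.4],"spin": 0}
    - {"xyz": [0,0,-0.4],"spin": 0}
    - {"xyz": [0.1,0,-0.2],"spin": 0}
    - {"xyz": [0.2,0,0],"spin": 0}
  gripper: 100

```text
time: 9.0
tool_pos: [515.5, 91.6, 163.7]
tcp_rot: [3.138, 0.001, 1.795]
contact_force: [-0.6, -0.2, -0.2]
grip_width: 91.7
finger_force: 0.0
```

```bash
python3 st.py 1.5 69 62
```

```text
t 9.0 unit [  1.    3.9 163.7] rot [3.138e+00 1.000e-03 1.795e+00] F [-0.6 -0.2 -0.2] w 91.7 ff 0.0
tool shift units [0.814 0.005 1.271] spin units -0.02
```

Emit:
jog_arm:
  targets:
    - {"xyz": [0.25,0,0],"spin": 0}
    - {"xyz": [0.25,0,0],"spin": 0}
    - {"xyz": [0.22,0.005,0.05],"spin": 0}
    - {"xyz": [0.08,0,0.25],"spin": 0}
    - {"xyz": [0,0,0.3],"spin": 0}
    - {"xyz": [0,0,0.3],"spin": 0}
    - {"xyz": [0,0,0.25],"spin": 0}
    - {"xyz": [0,0,0.2],"spin": 0}
    - {"xyz": [0,0,0],"spin": 0}
    - {"xyz": [0,0,0],"spin": 0}

```text
time: 10.25
tool_pos: [500.8, 154.1, 53.8]
tcp_rot: [3.141, -0.0, 1.796]
contact_force: [-0.4, 0.2, 0.1]
grip_width: 91.9
finger_force: 0.0
```

Emit:
jog_arm:
  targets:
    - {"xyz": [0,0,0],"spin": 0}
    - {"xyz": [0,0,0],"spin": 0}
    - {"xyz": [0,0,0],"spin": 0}
    - {"xyz": [0,0,0],"spin": 0}
    - {"xyz": [0,0,0],"spin": 0}
    - {"xyz": [0,0,0],"spin": 0}
    - {"xyz": [0,0,0],"spin": 0}
    - {"xyz": [0,0,0],"spin": 0}
    - {"xyz": [0,0,0],"spin": 0}
    - {"xyz": [0,0,0],"spin": 0}
  gripper: 5

```text
time: 11.5
tool_pos: [500.9, 153.8, 53.6]
tcp_rot: [3.141, -0.0, 1.796]
contact_force: [0.3, 1.4, 0.2]
grip_width: 20.2
finger_force: 30.0
```

```bash
python3 st.py 0 -105 55
```

```text
t 11.5 unit [ 0.7 67.8 53.6] rot [ 3.141 -0.     1.796] F [0.3 1.4 0.2] w 20.2 ff 30.0
tool shift units [-2.16  -0.008 -0.017] spin units -0.0
```

Emit:
jog_arm:
  targets:
    - {"xyz": [0,0,-0.15],"spin": 0}
    - {"xyz": [0,0,-0.3],"spin": 0}
    - {"xyz": [0,0,-0.3],"spin": 0}
    - {"xyz": [-0.15,0,-0.1],"spin": 0}
    - {"xyz": [-0.3,0,0],"spin": 0}
    - {"xyz": [-0.4,0,0],"spin": 0}
    - {"xyz": [-0.4,0,0],"spin": 0}
    - {"xyz": [-0.4,0,0],"spin": 0}
    - {"xyz": [-0.3,-0.01,0],"spin": 0}
    - {"xyz": [-0.21,0,0],"spin": 0}

```text
time: 12.75
tool_pos: [538.2, -16.5, 121.1]
tcp_rot: [-3.141, -0.0, 1.795]
contact_force: [-0.8, -0.5, -1.7]
grip_width: 20.7
finger_force: 30.0
```

Emit:
jog_arm:
  targets:
    - {"xyz": [0,0,0],"spin": 0}
    - {"xyz": [0,0,0],"spin": 0}
    - {"xyz": [0,0,0.2],"spin": 0}
    - {"xyz": [0,0,0.2],"spin": 0}
    - {"xyz": [0,0,0.1],"spin": 0}
    - {"xyz": [0,0,0],"spin": 0}
    - {"xyz": [0,0,0],"spin": 0}
    - {"xyz": [0,0,0],"spin": 0}
    - {"xyz": [0,0,0],"spin": 0}
    - {"xyz": [0,0,0],"spin": 0}

```text
time: 14.0
tool_pos: [538.6, -14.9, 81.7]
tcp_rot: [3.141, 0.0, 1.796]
contact_force: [0.6, 0.4, -0.6]
grip_width: 20.5
finger_force: 30.0
```

```bash
python3 st.py 0 -105 53.8; python3 - <<'E'
from h import *
a=bot.capture("side")
cv2.imwrite("pics/c3.png",cv2.resize(a[90:250,300:460],None,fx=3.7,fy=3.7,interpolation=2))
E
```

```text
t 14.0 unit [  -0.2 -105.1   81.7] rot [3.141 0.    1.796] F [ 0.6  0.4 -0.6] w 20.5 ff 30.0
tool shift units [0.001 0.003 0.349] spin units -0.01
```

View pics/c3.png

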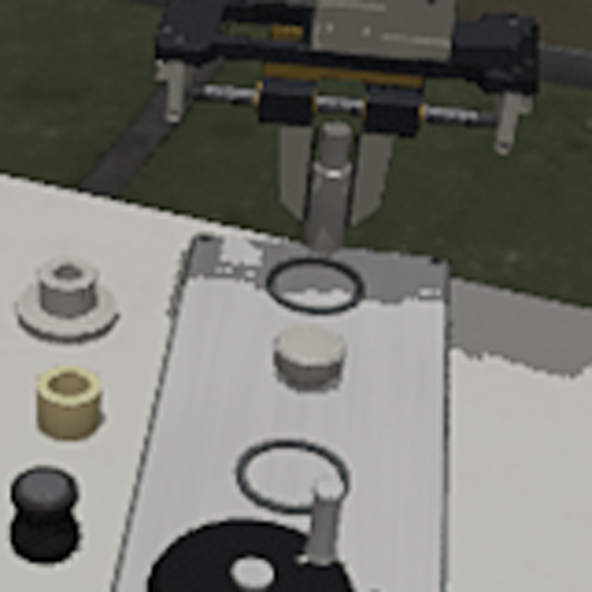

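The shaft is upright above the right nest. The knob is standing mid-deck at about (310,358) in the crop, and the left nest is empty. Lowering.

Emit:
jog_arm:
  targets:
    - {"xyz": [0,0,0.15],"spin": 0}
    - {"xyz": [0,0,0.1],"spin": 0}
    - {"xyz": [0,0,0.06],"spin": 0}
    - {"xyz": [0,0,0.035],"spin": 0}
    - {"xyz": [0,0,0],"spin": 0}
    - {"xyz": [0,0,0],"spin": 0}
    - {"xyz": [0,0,0],"spin": 0}
    - {"xyz": [0,0,0],"spin": 0}
    - {"xyz": [0,0,0],"spin": 0}
    - {"xyz": [0,0,0],"spin": 0}

```text
time: 15.3
tool_pos: [538.5, -14.8, 53.9]
tcp_rot: [3.142, -0.0, 1.796]
contact_force: [0.3, -0.1, -0.5]
grip_width: 20.3
finger_force: 30.0
```

Emit:
jog_arm:
  targets:
    - {"xyz": [0,0,0],"spin": 0}
    - {"xyz": [0,0,0],"spin": 0}
    - {"xyz": [0,0,0],"spin": 0}
    - {"xyz": [0,0,0],"spin": 0}
    - {"xyz": [0,0,0],"spin": 0}
    - {"xyz": [0,0,-0.2],"spin": 0}
    - {"xyz": [0,0,-0.3],"spin": 0}
    - {"xyz": [0,0,-0.3],"spin": 0}
    - {"xyz": [0,0,-0.2],"spin": 0}
    - {"xyz": [0,0,-0.2],"spin": 0}
  gripper: 100

```text
time: 16.55
tool_pos: [538.7, -14.8, 151.8]
tcp_rot: [3.14, 0.0, 1.796]
contact_force: [0.7, -0.0, 0.4]
grip_width: 91.7
finger_force: 0.0
```

```bash
python3 st.py 0.5 -20 41.5
```

```text
t 16.55 unit [-1.000e-01 -1.051e+02  1.518e+02] rot [3.14  0.    1.796] F [ 0.7 -0.   0.4] w 91.7 ff 0.0
tool shift units [1.063 0.007 1.379] spin units -0.0
```

```bash
python3 - <<'E'
from h import *
v=np.load("v.npy");c,s=np.cos(v[2]),np.sin(v[2])
def loc(n,p,z,d):
    w=least_squares(lambda q:(projc(n,[[q[0],q[1],z]],d)-p).ravel(),v[:2]).x-v[:2]
    return np.round([c*w[0]+s*w[1],-s*w[0]+c*w[1]],1)
t=lambda x,y:np.array([(x+.5)/3.7-.5+300,(y+.5)/3.7-.5+90])
print("knob top",loc("side",t(310,347),57,v[10:]),"Lring",loc("side",t(293,475),38,v[10:]),"Rring",loc("side",t(315,286),38,v[10:]))
b=bot.capture("top")
k=5
cv2.imwrite("pics/c4.png",cv2.resize(b[190:280,310:440],None,fx=k,fy=k,interpolation=2))
E
```

```text
knob top [ -0.9 -17.1] Lring [ 0.  64.8] Rring [   0.3 -104.4]
```

View pics/c4.png

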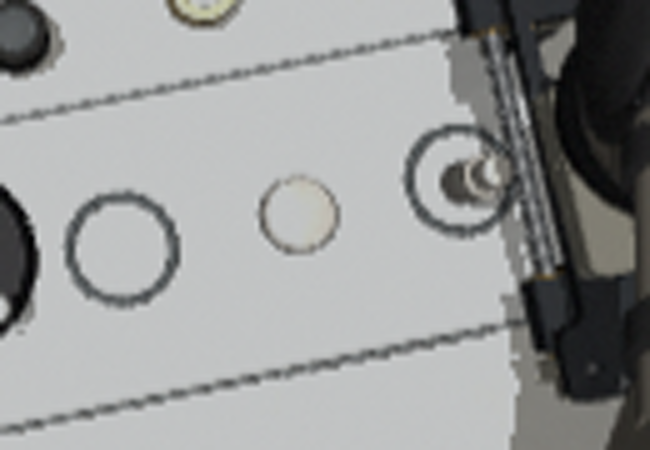

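The shaft stands in the right nest, with its lean consistent with parallax. The knob is at (300,214) in the crop, and the left ring at (123,249).

```bash
python3 - <<'E'
from h import *
v=np.load("v.npy");c,s=np.cos(v[2]),np.sin(v[2])
def loc(p,z):
    p=(np.array(p)+.5)/5-.5+[310,190]
    w=least_squares(lambda q:(projc("top",[[q[0],q[1],z]],v[3:10])-p).ravel(),v[:2]).x-v[:2]
    return np.round([c*w[0]+s*w[1],-s*w[0]+c*w[1]],1)
print(loc((300,214),57),loc((123,249),39),loc((459,181),39),"shaft top",loc((490,175),108))
E
```

```text
[ -1.  -19.3] [ 0.2 66.2] [  -0.4 -103.5] shaft top [  -3.2 -100.9]
```

Emit:
jog_arm:
  targets:
    - {"xyz": [0.25,0,0],"spin": 0}
    - {"xyz": [0.35,0,0],"spin": 0}
    - {"xyz": [0.3,0,0.05],"spin": 0}
    - {"xyz": [0.17,-0.005,0.25],"spin": 0}
    - {"xyz": [0,0,0.3],"spin": 0}
    - {"xyz": [0,0,0.3],"spin": 0}
    - {"xyz": [0,0,0.25],"spin": 0}
    - {"xyz": [0,0,0.15],"spin": 0}
    - {"xyz": [0,0,0.08],"spin": 0}
    - {"xyz": [0,0,0],"spin": 0}

```text
time: 17.85
tool_pos: [518.9, 68.8, 39.4]
tcp_rot: [-3.141, -0.0, 1.796]
contact_force: [-0.1, -0.4, -0.2]
grip_width: 91.9
finger_force: 0.0
```

Emit:
jog_arm:
  targets:
    - {"xyz": [0,0,0],"spin": 0}
    - {"xyz": [0,0,0],"spin": 0}
    - {"xyz": [0,0,0],"spin": 0}
    - {"xyz": [0,0,0],"spin": 0}
    - {"xyz": [0,0,0],"spin": 0}
    - {"xyz": [0,0,0],"spin": 0}
    - {"xyz": [0,0,0],"spin": 0}
    - {"xyz": [0,0,0],"spin": 0}
    - {"xyz": [0,0,0],"spin": 0}
    - {"xyz": [0,0,0],"spin": 0}
  gripper: 15

```text
time: 19.1
tool_pos: [519.1, 68.5, 39.6]
tcp_rot: [3.141, -0.0, 1.796]
contact_force: [1.3, 0.7, -0.3]
grip_width: 34.6
finger_force: 30.0
```

```bash
python3 st.py 0 65 90
```

```text
t 19.1 unit [ -0.6 -19.4  39.6] rot [ 3.141 -0.     1.796] F [ 1.3  0.7 -0.3] w 34.6 ff 30.0
tool shift units [ 1.055  0.007 -0.631] spin units -0.0
```

The fingertips sit too low to clear the ring, so I'll regrip about 2.5 mm higher.

Emit:
jog_arm:
  targets:
    - {"xyz": [0,0,0],"spin": 0}
    - {"xyz": [0,0,0],"spin": 0}
    - {"xyz": [0,0,0],"spin": 0}
    - {"xyz": [0,0,-0.03],"spin": 0}
    - {"xyz": [0,0,0],"spin": 0}
    - {"xyz": [0,0,0],"spin": 0}
    - {"xyz": [0,0,0],"spin": 0}
    - {"xyz": [0,0,0],"spin": 0}
    - {"xyz": [0,0,0],"spin": 0}
    - {"xyz": [0,0,0],"spin": 0}
  gripper: 50

```text
time: 20.35
tool_pos: [519.0, 68.5, 41.9]
tcp_rot: [3.142, -0.0, 1.796]
contact_force: [0.3, 0.5, -0.8]
grip_width: 46.0
finger_force: 0.0
```

Emit:
jog_arm:
  targets:
    - {"xyz": [0,0,0],"spin": 0}
    - {"xyz": [0,0,0],"spin": 0}
    - {"xyz": [0,0,0],"spin": 0}
    - {"xyz": [0,0,0],"spin": 0}
    - {"xyz": [0,0,0],"spin": 0}
    - {"xyz": [0,0,-0.1],"spin": 0}
    - {"xyz": [0,0,-0.2],"spin": 0}
    - {"xyz": [0,0,-0.1],"spin": 0}
    - {"xyz": [0.1,0,0],"spin": 0}
    - {"xyz": [0.2,0,0],"spin": 0}
  gripper: 15

```text
time: 21.6
tool_pos: [513.2, 92.4, 73.6]
tcp_rot: [-3.141, -0.0, 1.795]
contact_force: [0.1, -0.0, -0.4]
grip_width: 34.7
finger_force: 30.0
```

Emit:
jog_arm:
  targets:
    - {"xyz": [0.25,0,0],"spin": 0}
    - {"xyz": [0.25,0,0],"spin": 0}
    - {"xyz": [0.2,0.005,0],"spin": 0}
    - {"xyz": [0.06,0,0],"spin": 0}
    - {"xyz": [0,0,0],"spin": 0}
    - {"xyz": [0,0,0],"spin": 0}
    - {"xyz": [0,0,0],"spin": 0}
    - {"xyz": [0,0,0],"spin": 0}
    - {"xyz": [0,0,0],"spin": 0}
    - {"xyz": [0,0,0],"spin": 0}

```text
time: 22.85
tool_pos: [500.5, 151.2, 73.9]
tcp_rot: [3.141, -0.0, 1.796]
contact_force: [0.4, -0.6, -1.7]
grip_width: 34.3
finger_force: 30.0
```

```bash
python3 st.py 0 65 42; python3 - <<'E'
from h import *
a=bot.capture("side")
v=np.load("v.npy");p=projc("side",world(v[:3],[0,65,39]),v[10:])[0];x0,y0=int(p[0])-45,int(p[1])-70
cv2.imwrite("pics/c5.png",cv2.resize(a[y0:y0+110,x0:x0+110],None,fx=5,fy=5,interpolation=2));print(x0,y0)
E
```

```text
t 22.85 unit [-0.2 65.3 73.9] rot [ 3.141 -0.     1.796] F [ 0.4 -0.6 -1.7] w 34.3 ff 30.0
tool shift units [-0.004  0.003  0.399] spin units -0.01
333 147
```

View pics/c5.png

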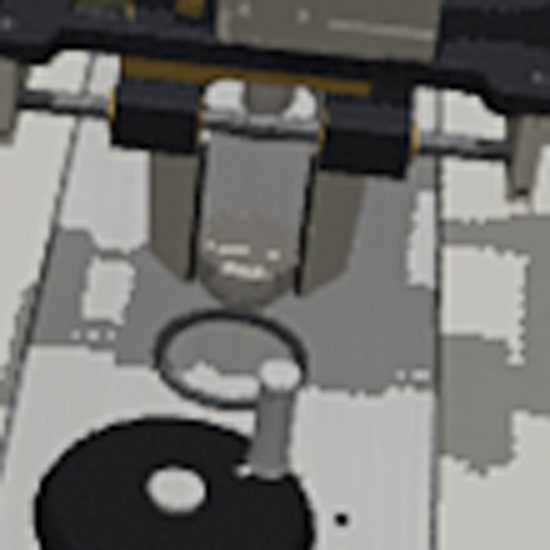

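The knob is held level above the left ring, with its front lower edge at about (237,308) in the crop. Checking that against the projection before lowering.

```bash
python3 - <<'E'
from h import *
v=np.load("v.npy");a=np.linspace(0,6.28,60)
P=projc("side",world(v[:3],np.c_[18*np.cos(a),65.3+18*np.sin(a),67+0*a]),v[10:])
q=(P+.5-[333,147])*5;print("foot x",q[:,0].min(),q[:,0].max(),"y max",q[:,1].max())
P=projc("side",world(v[:3],np.c_[28*np.cos(a),65+28*np.sin(a),39+0*a]),v[10:])
q=(P+.5-[333,147])*5;print("ring x",q[:,0].min(),q[:,0].max(),"y",q[:,1].min(),q[:,1].max())
E
```

```text
foot x 187.56963559440464 290.41712525622984 y max 326.38929584238315
ring x 153.5746820868954 310.4201272333472 y 307.31973787679703 406.63028500942886
```

```bash
python3 - <<'E'
from h import *
v=np.load("v.npy");a=np.linspace(0,6.28,60)
for z in(35,57):
    P=projc("side",world(v[:3],np.c_[-.9+18*np.cos(a),-19+18*np.sin(a),z+0*a]),v[10:])
    q=(P+.5-[300,90])*3.7;print(z,"x",q[:,0].min(),q[:,0].max(),"y",q[:,1].min(),q[:,1].max())
P=projc("side",world(v[:3],np.c_[18*np.cos(a),65.3+18*np.sin(a),89+0*a]),v[10:])
q=(P+.5-[333,147])*5;print("held top x",q[:,0].min(),q[:,0].max(),"y",q[:,1].min(),q[:,1].max())
a=bot.capture("side")[147:257,333:443]
g=cv2.cvtColor(a,cv2.COLOR_BGR2GRAY);print(g[36:66,46:50].mean(1).astype(int))
E
```

```text
35 x 272.27505996567294 341.40067580648355 y 359.8220733283087 400.7030086588213
57 x 275.7275947504456 345.8356467462992 y 325.56517592396847 365.9452583574165
held top x 192.50537765362338 296.9776228841238 y 213.3137841034467 275.634089503462
[119 119 119 118 118 118 120 117 112 114 114 112 110 148 149 107 118 164
 168 119  93  93  90  88  81  69  58  33  80 119]
```

The held knob's top edge matches the prediction, so it is centred well enough. Lowering into the left nest.

Emit:
jog_arm:
  targets:
    - {"xyz": [0,0,0.15],"spin": 0}
    - {"xyz": [0,0,0.12],"spin": 0}
    - {"xyz": [0,0,0.07],"spin": 0}
    - {"xyz": [0,0,0.03],"spin": 0}
    - {"xyz": [0,0,0.02],"spin": 0}
    - {"xyz": [0,0,0],"spin": 0}
    - {"xyz": [0,0,0],"spin": 0}
    - {"xyz": [0,0,0],"spin": 0}
    - {"xyz": [0,0,0],"spin": 0}
    - {"xyz": [0,0,0],"spin": 0}

```text
time: 24.2
tool_pos: [500.5, 151.3, 42.8]
tcp_rot: [3.141, -0.0, 1.796]
contact_force: [0.9, -0.2, -1.6]
grip_width: 34.5
finger_force: 30.0
```

```bash
python3 st.py 0 65 41.9
```

```text
t 24.2 unit [-0.2 65.4 42.8] rot [ 3.141 -0.     1.796] F [ 0.9 -0.2 -1.6] w 34.5 ff 30.0
tool shift units [-0.005  0.002  0.011] spin units -0.0
```

Emit:
jog_arm:
  targets:
    - {"xyz": [0,0,0],"spin": 0}
    - {"xyz": [0,0,0],"spin": 0}
    - {"xyz": [0,0,0],"spin": 0}
    - {"xyz": [0,0,0],"spin": 0}
    - {"xyz": [0,0,0],"spin": 0}
    - {"xyz": [0,0,-0.15],"spin": 0}
    - {"xyz": [0,0,-0.3],"spin": 0}
    - {"xyz": [0,0,-0.4],"spin": 0}
    - {"xyz": [0,0,-0.4],"spin": 0}
    - {"xyz": [0,0,0],"spin": 0}
  gripper: 90

```text
time: 25.45
tool_pos: [502.1, 151.5, 146.0]
tcp_rot: [3.135, 0.0, 1.796]
contact_force: [0.8, 0.5, -0.7]
grip_width: 82.9
finger_force: 0.0
```

Emit:
jog_arm:
  targets:
    - {"xyz": [0.1,0,0],"spin": 1}
    - {"xyz": [0.1,0,0],"spin": 1}
    - {"xyz": [0.1,0,0],"spin": 1}
    - {"xyz": [0.1,0,0],"spin": 1}
    - {"xyz": [0.1,0,0],"spin": 1}
    - {"xyz": [0.1,0,0],"spin": 1}
    - {"xyz": [0.1,0,0],"spin": 1}
    - {"xyz": [0.1,0,0],"spin": 1}
    - {"xyz": [0,0,0],"spin": 1}
    - {"xyz": [0,0,0],"spin": 1}
  gripper: 40

```text
time: 26.7
tool_pos: [507.7, 213.1, 142.1]
tcp_rot: [-3.141, 0.001, 0.793]
contact_force: [0.7, 0.7, 0.5]
grip_width: 36.9
finger_force: 0.0
```

```bash
python3 st.py -16.6 131 110 -1.5708; python3 - <<'E'
from h import *
a=bot.capture("side");b=bot.capture("top")
a=cv2.resize(a[130:290,300:460],None,fx=2.4,fy=2.4,interpolation=2);b=cv2.resize(b[170:330,270:430],None,fx=2.4,fy=2.4,interpolation=2)
cv2.imwrite("pics/c6.png",np.hstack([a,b]))
E
```

```text
t 26.7 unit [ 20.7 124.1 142.1] rot [-3.141e+00  1.000e-03  7.930e-01] F [0.7 0.7 0.5] w 36.9 ff 0.0
tool shift units [-0.346 -0.324  0.401] spin units 5.67
```

View pics/c6.png

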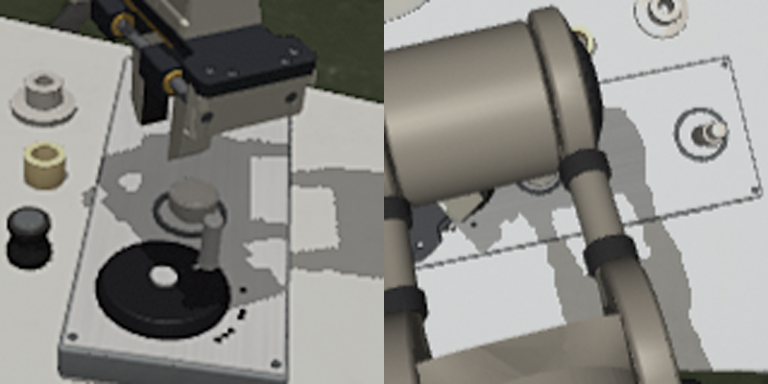

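The knob is seated flat in the left ring and the shaft stands in the right one. The post is at home, so I'll finish the spin and move above it.

Emit:
jog_arm:
  targets:
    - {"xyz": [0,0,0],"spin": 0.945}
    - {"xyz": [0,0,0],"spin": 0.945}
    - {"xyz": [0,0,0],"spin": 0.945}
    - {"xyz": [0,0,0],"spin": 0.945}
    - {"xyz": [0,0,0],"spin": 0.945}
    - {"xyz": [0,0,0],"spin": 0.945}
    - {"xyz": [-0.2,-0.04,0.1],"spin": 0}
    - {"xyz": [-0.26,-0.046,0.1],"spin": 0}
    - {"xyz": [0,0,0.1],"spin": 0}
    - {"xyz": [0,0,0],"spin": 0}

```text
time: 28.05
tool_pos: [471.2, 211.4, 118.3]
tcp_rot: [3.142, 0.0, 0.23]
contact_force: [0.4, 0.8, -0.3]
grip_width: 36.8
finger_force: 0.0
```

```bash
python3 st.py -16.6 131 60 -1.5708
```

```text
t 28.05 unit [-15.3 130.6 118.3] rot [3.142 0.    0.23 ] F [ 0.4  0.8 -0.3] w 36.8 ff 0.0
tool shift units [-0.016 -0.005  0.729] spin units 0.04
```

Emit:
jog_arm:
  targets:
    - {"xyz": [-0.016,-0.005,0.2],"spin": 0.04}
    - {"xyz": [0,0,0.2],"spin": 0}
    - {"xyz": [0,0,0.15],"spin": 0}
    - {"xyz": [0,0,0.1],"spin": 0}
    - {"xyz": [0,0,0.08],"spin": 0}
    - {"xyz": [0,0,0],"spin": 0}
    - {"xyz": [0,0,0],"spin": 0}
    - {"xyz": [0,0,0],"spin": 0}
    - {"xyz": [0,0,0],"spin": 0}
    - {"xyz": [0,0,0],"spin": 0}

```text
time: 29.3
tool_pos: [469.6, 211.6, 60.5]
tcp_rot: [-3.142, -0.0, 0.225]
contact_force: [-0.6, 0.1, -0.6]
grip_width: 36.6
finger_force: 0.0
```

Emit:
jog_arm:
  targets:
    - {"xyz": [0,0,0],"spin": 0}
    - {"xyz": [0,0,0],"spin": 0}
    - {"xyz": [0,0,0],"spin": 0}
    - {"xyz": [0,0,0],"spin": 0}
    - {"xyz": [0,0,0],"spin": 0}
    - {"xyz": [0,0,0],"spin": 0}
    - {"xyz": [0,0,0],"spin": 0}
    - {"xyz": [0,0,0],"spin": 0}
    - {"xyz": [0,0,0],"spin": 0}
    - {"xyz": [0,0,0],"spin": 0}
  gripper: 0

```text
time: 30.55
tool_pos: [469.1, 212.9, 60.3]
tcp_rot: [-3.14, -0.0, 0.225]
contact_force: [-0.8, 6.5, -0.3]
grip_width: 12.3
finger_force: 30.0
```

```bash
python3 st.py -16.6 173.9 60 -1.5708
```

```text
t 30.55 unit [-17.  132.5  60.3] rot [-3.14  -0.     0.225] F [-0.8  6.5 -0.3] w 12.3 ff 30.0
tool shift units [ 0.004 -0.518  0.004] spin units -0.01
```

The post is pinched and the arm is bearing against the home stop. Home therefore reads y≈132.5 in my frame, about 2.4 mm more than nominal. The first half of the arc comes next, to bearing 180°.

Emit:
jog_arm:
  targets:
    - {"xyz": [-0.021,-0.049,0],"spin": 0}
    - {"xyz": [-0.019,-0.032,0],"spin": 0}
    - {"xyz": [-0.016,-0.033,0],"spin": 0}
    - {"xyz": [-0.013,-0.034,0],"spin": 0}
    - {"xyz": [-0.01,-0.035,0],"spin": 0}
    - {"xyz": [-0.0075,-0.036,0],"spin": 0}
    - {"xyz": [-0.0045,-0.0365,0],"spin": 0}
    - {"xyz": [-0.0015,-0.037,0],"spin": 0}
    - {"xyz": [0,0,0],"spin": 0}
    - {"xyz": [0,0,0],"spin": 0}

```text
time: 31.8
tool_pos: [456.8, 232.8, 60.3]
tcp_rot: [-3.141, 0.0, 0.225]
contact_force: [-0.2, -4.5, 1.9]
grip_width: 12.5
finger_force: 30.0
```

```bash
python3 st.py -16.6 176.3 60 -1.5708
```

```text
t 31.8 unit [-24.5 154.7  60.3] rot [-3.141  0.     0.225] F [-0.2 -4.5  1.9] w 12.5 ff 30.0
tool shift units [ 0.099 -0.27   0.004] spin units -0.01
```

Emit:
jog_arm:
  targets:
    - {"xyz": [0.0015,-0.037,0],"spin": 0}
    - {"xyz": [0.0045,-0.0365,0],"spin": 0}
    - {"xyz": [0.0075,-0.036,0],"spin": 0}
    - {"xyz": [0.01,-0.035,0],"spin": 0}
    - {"xyz": [0.013,-0.034,0],"spin": 0}
    - {"xyz": [0.016,-0.033,0],"spin": 0}
    - {"xyz": [0.019,-0.032,0],"spin": 0}
    - {"xyz": [0.021,-0.03,0],"spin": 0}
    - {"xyz": [0,0,0],"spin": 0}
    - {"xyz": [0,0,0],"spin": 0}

```text
time: 33.05
tool_pos: [458.9, 255.5, 60.3]
tcp_rot: [3.141, 0.001, 0.225]
contact_force: [-0.6, -4.9, 4.0]
grip_width: 12.7
finger_force: 30.0
```

```bash
python3 st.py -16.6 176.3 60 -1.5708; python3 - <<'E'
from h import *
v=np.load("v.npy")
for n in("top","side"):
    im=bot.capture(n);d=v[3:10] if n=="top" else v[10:]
    # pointer/post & bystanders: print post expected pixel only
    print(n,projc(n,world(v[:3],[-16.6,176,87]),d).round(1))
    if n=="side": cv2.imwrite("pics/c7.png",im)
E
```

```text
t 33.05 unit [-17.5 176.3  60.3] rot [3.141e+00 1.000e-03 2.250e-01] F [-0.6 -4.9  4. ] w 12.7 ff 30.0
tool shift units [ 0.011 -0.     0.004] spin units -0.01
top [[289.7 255. ]]
side [[387.  239.6]]
```

The dial is at the third click. Travel of 43.8 mm matches the geometry, and the 4.9 N reaction matches the spring. Holding one call to settle, then handing in.

Emit:
jog_arm:
  targets:
    - {"xyz": [0,0,0],"spin": 0}
    - {"xyz": [0,0,0],"spin": 0}
    - {"xyz": [0,0,0],"spin": 0}
    - {"xyz": [0,0,0],"spin": 0}
    - {"xyz": [0,0,0],"spin": 0}
    - {"xyz": [0,0,0],"spin": 0}
    - {"xyz": [0,0,0],"spin": 0}
    - {"xyz": [0,0,0],"spin": 0}
    - {"xyz": [0,0,0],"spin": 0}
    - {"xyz": [0,0,0],"spin": 0}

```text
time: 34.4
tool_pos: [458.9, 255.4, 60.3]
tcp_rot: [3.141, 0.001, 0.225]
contact_force: [-2.2, -5.4, 3.4]
grip_width: 12.3
finger_force: 30.0
```

```bash
python3 st.py && python3 -c "
from plant import bot
print(bot.close_job())"
```

```text
t 34.4 unit [-17.5 176.2  60.3] rot [3.141e+00 1.000e-03 2.250e-01] F [-2.2 -5.4  3.4] w 12.3 ff 30.0
the job is handed in; nothing more can be done
None
```

I swapped the two parts (shaft now in the right nest, knob in the left) and handed the job in at 34.4 s with the dial held at the third click; the hand-in returned no verdict, and the click position rests on arm travel and force, not on a picture.

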